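# Load the beam block, slide its carrier home and reset the interlock

## Robot

A 7-joint arm with a two-finger parallel gripper is mounted at the origin on a cart in front of the work surface, level with it; the furniture and walls round the work are solid. World frame = base frame: x ahead of the robot, y to its left, z up, the work surface at z = 0. Lengths are in m, angles in rad, forces in N, time in s.
With the tool pointing down it reaches from about 0.4 to 0.85 m from the base axis. Payload 10.4 kg.
Tool frame: the origin (TCP) lies between the finger pads; the fingertips stand 22 mm ahead of it and the grasp point (between the pads) lies 3 mm ahead of it; z points along the fingers, y is the line along which they close (so a half turn about z gives the same grasp; the last joint's range is limited). The gripper opens to 85 mm and grips with 20 to 120 N. Pads are 22 mm wide; open, the fingers measure 114 mm over their backs; the gripper's body (76 mm by 85 mm) begins 54 mm behind the grasp point. The pads swing forward as they close: fully open they stand 13 mm farther back than shut.
Start: joints at [-1.246, 0.332, -0.065, 1.46, 0.022, 1.35, -0.088], TCP at [0.213, 0.588, 0.253] pointing down, gripper open.
Joint ranges: [-2.6, 2.6], [-0.5, 2.12], [-1.47, 1.34], [0.16, 2.42], [-1.27, 4.41], [0.06, 2.06], [-2.6, 2.6]. Speed limits (rad/s): [2.22, 2.22, 2.79, 2.79, 3.14, 3.14, 3.14].

## Interface

Orientations are given as a unit quaternion [x, y, z, w].
In Python, from workcell import manip, camera, ticket, boxes_of, outline_of gives the robot as it stands.
- The arm moves only by the tool carry_out, never from a script. Its argument "deltas" is a list of rows, each a list of 5 numbers: the shift along the tool's x, y, z as a fraction of full scale, then the turn about the tool's z as a fraction of full scale, then the opening, from -1 (shut) to 1 (fully open), so that 0 is half open. In form: [[tx, ty, tz, spin, gripper], ...]. A call has 1 to 20 rows; each row is the pose to reach, as a shift and turn from the pose commanded when the call began, along the tool's axes at that moment; what a row does not reach only later rows make up. Full scale, the value 1, is 150 mm for a shift and 30 degrees for a turn. A row lasts 1/8 s, in which the tool goes at most 62.5 mm and 10.7 degrees, less where a joint would pass 70% of its speed; a pose out of reach is approached as far as the arm can. A call with a number of a shift or a turn outside -1 to 1 is refused whole. A call with a gripper value outside its range is refused whole. The fingers move at their own pace and stop on an object; "force" is the grip in N (left out, the last holds). Time passes only in rows, so rows that repeat a pose let the fingers close. It gives the time, the measured TCP pose, the force, the opening and the grip force at its end, in the units of the state.
- manip.get_obs(): the state, without advancing time (a new reading comes with each control period).
- camera(name): name is "scene" or "top" or "wrist"; returns a dict with "img" (480x640x3 uint8, red, green, blue), "depth" (480x640 float32, m along the optical axis (not along the pixel's ray), 0 where there is no reading), "vertical_fov" (degrees; the focal length in pixels is half the picture's height over the tangent of half this angle, whatever the lens; pixels are square), "cx", "cy" (the principal point, pixels), "R" (3x3) and "t" (3): a world point X has camera coordinates R X + t. Camera axes: x right, y down, z forward; pixel columns grow to the right and rows downward; lengths in m; the calibration is good to about 2 mm. A picture is of the moment at which its call begins.
- ticket.hand_in(): hands the job in; it is judged then, once.
Trained networks look in a picture, given as the dict that the camera call returned (one of the last four; its "shot" number tells which), for a name from the list of things; names that differ only in an ending like _2 or _b are one class to them, and where a whole thing is asked for, a point or a joint stands for the part that bears it (a point fixed in the world has none). Each returns a list of dicts, best first, with "conf" (0 to 1); they miss things now and then, are a little off and sometimes report something else, mostly with a low value. They report only what shows in the picture. A call takes as long as a camera call.
- boxes_of(query, picture): "position" ([x, y, z] in m, in world coordinates, good to about 4 mm: the middle of the surface that is visible of it).
- outline_of(query, picture): "region" (480x640 bool, what is visible of it).
The state is a dict: "clock": time; "joint_pos": joint angles; "joint_velocities": joint speeds; "tau": joint torques, N m; "position": TCP position; "ee_rot": TCP orientation; "ft_force": force on the tool from outside, world axes, zero at the start; "torque": the same for the moment, N m; "grip_width": opening from 0.0 (shut) to 1.0 (fully open); "grasp_force": force on a finger pad.
Only numpy, scipy, OpenCV 4.12 (cv2) and the standard library are available. Lean on these libraries where they do the work, as an engineer would, in place of code of your own. Each camera call takes 0.05 s, during which the arm holds its last target. There are 200 camera calls.

## Task

Take the finned beam block out of the storage rack and set it down upright, without dropping it, between the carrier's two upright side plates, its blade square across the gap from one side plate to the other. Then let go and slide the loaded carrier along the table into the dock until it is fully home against the back stop, pushing it only by the edge of its thick base plate: do not lift it, do not take it by its side plates or by the block. Last, tilt the interlock's spring lever to its left (towards the power supply) almost to its limit, hold it there for about a second and let it recentre, leaving the lens box, post holder, carton and riser block where they are.

Things in the scene. Friction and masses are not known exactly. Their poses are not given: they have to be found in the camera images.
- block_center (a point): Centre, half-way up (38 mm above its underside), of the black finned beam block: 76 mm tall, 0.3 kg. Foot 50 x 50 x 6 mm; above it a solid upright blade 70 mm high, from -3 to +15 mm along its x (18 mm thick, so its middle is 6 mm off-centre towards +x) and from -21 to +21 mm along its y (42 mm wide). z is up. It may face either way round in the carrier. It starts in either bay of the rack, same yaw as the rack.
- rack: Storage rack, fixed to the table: floor plate 138 (x) x 64 (y) x 4 mm with three upright walls 8 mm thick, 64 mm long in y, up to 84 mm high, at x = -64, 0 and +64 mm. That makes two bays 56 mm wide at x = -32 and +32 mm, open at both y ends and on top. Origin: centre of the underside. Things stand on its floor, 4 mm above the table.
- carton: Bystander: upright carton 36 x 36 x 58 mm in the other bay of the rack. Origin: centre of its underside.
- carrier: Carrier, loose on the table: aluminium base plate 140 (x) x 140 (y) x 20 mm, about 0.7 kg. The block's foot stands on the plate's top in the middle (block's centre 58 mm above the carrier's origin, block's x along or against the carrier's), between two low lips (4 mm high, inner faces at x = -31 and +31 mm) and the two side plates. Origin: centre of the underside; z up. Its x points roughly away from the robot and its +x edge goes first into the dock.
- side_plates: The carrier's two upright dark side plates (part of the carrier, same origin and axes): 50 mm long in x, 8 mm thick, inner faces at y = -30 and +30 mm, tops 98 mm above the table. They leave no room for fingers beside the block's 42 mm wide blade. Not to be gripped or pushed.
- dock: Dock, fixed to the table, a U of low dark bars open towards the robot (-x). Origin: on the table where the carrier's origin is when fully home; x points into the dock. Back stop face at x = +70 mm (22 mm high); side guide bars 18 mm high, inner faces at y = -75 and +75 mm from x = -5 to +70 mm, then flaring outwards at 0.35 rad to the mouth at about x = -48 mm, where the outer width is about 208 mm. The carrier's rear edge stays outside, 70 mm behind the origin.
- interlock_box: Grey interlock box fixed to the table, 80 (x) x 100 (y) x 45 mm. Origin: centre of the underside; its y points left. The lever's pivot is on its top in the middle, 45 mm up.
- knob (a point): Centre of the lever's black ball knob (24 mm diameter), 65 mm above the pivot, on a 9 mm rod; 110 mm above the table when centred.
- lever (a joint): Tilt of the lever, rad: 0 centred, positive to the box's left (+y), limits -0.5 and +0.5. A spring (0.8 N m/rad: about 5 N at the knob for 0.4 rad) recentres it. It must be held beyond 0.3.
- lens_box: Bystander: small white lens box, 47 x 45 x 19 mm, near the left of the dock's mouth. Origin: centre of underside.
- post_holder: Bystander: black post holder, 40 x 32 x 46 mm, near the right of the dock's mouth. Origin: centre of underside.
- riser: Bystander: low black riser block, 50 x 50 x 26 mm, in front of the interlock box. Origin: centre of underside.
- power_supply: Fixed obstacle: grey bench supply, 318 (x) x 211 (y) x 88 mm, between the rack and the carrier; it does not move. Origin: centre of its underside. The table's front edge is at world x = 0.325 m; the table in front of and beside the rack and the carrier is free to put the block down on.
- beam_block: The same beam block; origin: centre of its underside.

How it is judged:
On the way, in this order (a step that is already met when the one before it is completed fails the run):
1. the beam block stands released in its place between the side plates, blade across the gap (x of block_center in the frame of carrier between -0.01 and 0.01 m and y of block_center in the frame of carrier between -0.01 and 0.01 m and z of block_center in the frame of carrier between 0.053 and 0.063 m and angle between the x axis of block_center and the x axis of carrier, either way round below 0.2 rad and angle between block_center's own z axis and vertical below 0.08 rad and contact force between the fingers and beam_block below 0.1 N), for 0.3 s.
2. the carrier, with the block in place, is fully home in the dock (x of block_center in the frame of carrier between -0.01 and 0.01 m and y of block_center in the frame of carrier between -0.01 and 0.01 m and z of block_center in the frame of carrier between 0.053 and 0.063 m and angle between the x axis of block_center and the x axis of carrier, either way round below 0.2 rad and angle between block_center's own z axis and vertical below 0.08 rad and x of carrier in the frame of dock between -0.005 and 0.004 m and y of carrier in the frame of dock between -0.007 and 0.007 m and angle between the x axis of carrier and the x axis of dock, either way round below 0.07 rad and height (world z) of carrier below 0.004 m), for 0.2 s.
3. the lever is held tilted left beyond 0.3 rad (value of joint lever above 0.3 rad), for 0.5 s.
At the end, for the whole second after the job is handed in: Block upright on the carrier within 10 mm of its place, square within 0.2 rad; carrier flat in the dock within 5 mm of the back stop, 7 mm sideways, 0.07 rad; lever within 0.08 rad of centre; all at rest; lens box, post holder, carton and riser within 15 mm of their starts (all of step 2 and value of joint lever between -0.08 and 0.08 rad and linear speed of each of carrier, beam_block below 0.01 m/s and distance of each of lens_box, post_holder, carton, riser from where it was at the start of the episode below 0.015 m); the robot touches nothing.
It fails at once if a bystander (lens box, post holder, carton, riser) is moved more than 15 mm (distance of any of lens_box, post_holder, carton, riser from where it was at the start of the episode above 0.015 m).
It fails at once if the carrier is lifted or tipped off the table (height (world z) of carrier above 0.008 m or angle between carrier's own z axis and vertical above 0.12 rad).
It fails at once if the fingers press on the carrier's side plates with more than 8 N (contact force between the fingers and side_plates above 8 N).
It fails at once if the block is held while the carrier is in the dock (contact force between the fingers and beam_block above 1 N and x of carrier in the frame of dock above -0.07 m).
It fails at once if the block is dropped (moves faster than 0.5 m/s without being held) or tipped over ((linear speed of beam_block above 0.5 m/s and contact force between the fingers and beam_block below 0.1 N) or angle between block_center's own z axis and vertical above 0.9 rad).
It also fails if it takes over 72 s, if anything falls off the work surface, if the arm or the gripper's body presses on something with over 40 N, if the wrist force passes 120 N, or if a joint passes its speed limit or range.

## Working session

There is one attempt and no reset: what is moved stays moved. The work goes in short steps, Python scripts to look and compute and a tool call to move; the robot and the scene stay as the last step left them, time stands still between calls to the robot, and variables do not carry over. Pictures are saved under pics/ and viewed, at most 10 in all, crops included, and the job is handed in when it is done.

Besides the shell and the picture viewer there is one more tool, called after "Emit:" in YAML: its name, and indented under it one key for each argument. carry_out: Moves the arm, as the interface text tells. Its arguments: {"type":"object","properties":{"deltas":{"type":"array","items":{"type":"array","items":{"type":"number"}}},"force":{"type":"number"}},"required":["deltas"]}

```bash
mkdir -p pics; ls; cat > h.py <<'E'
import numpy as np,cv2
from workcell import manip,camera,ticket,boxes_of,outline_of
def cloud(p):
    f=240/np.tan(np.radians(p["vertical_fov"])/2)
    v,u=np.mgrid[0:480,0:640]; d=p["depth"]
    c=np.stack([(u-p["cx"])/f*d,(v-p["cy"])/f*d,d],-1)
    w=(c-p["t"])@p["R"]
    w[d<=0]=np.nan
    return w
def save(p,n): cv2.imwrite("pics/"+n,p["img"][:,:,::-1])
E
python3 - <<'E'
from h import *
o=manip.get_obs(); print({k:np.round(v,3).tolist() for k,v in o.items()})
for n in("top","scene"):
    p=camera(n); save(p,n+".png"); np.savez(n+".npz",**{k:p[k] for k in p}) 
    print(n,p["vertical_fov"],np.round(p["R"],2).tolist(),np.round(p["t"],3))
    for q in ["beam_block","rack","carton","carrier","side_plates","dock","interlock_box","knob","lens_box","post_holder","riser","power_supply"]:
        print(q,[(np.round(b["position"],3).tolist(),round(b["conf"],2)) for b in boxes_of(q,p)[:2]])
E
```

```text
pics
{'clock': 0.0, 'joint_pos': [-1.246, 0.333, -0.065, 1.461, 0.022, 1.35, -0.088], 'joint_velocities': [-0.0, 0.002, 0.002, 0.0, 0.001, -0.002, -0.001], 'tau': [-0.0, -62.543, 0.049, -39.162, 0.016, 0.01, 0.0], 'position': [0.213, 0.587, 0.252], 'ee_rot': [0.173, 0.985, -0.001, -0.0], 'ft_force': [-0.586, 0.415, 0.276], 'torque': [-0.008, 0.003, -0.032], 'grasp_force': 0.0, 'grip_width': 1.0}
top 45.000966616177436 [[0.01, -1.0, 0.02], [-0.98, -0.02, -0.17], [0.18, -0.01, -0.98]] [-0.073  0.529  1.367]
beam_block [([0.481, -0.296, 0.036], 0.67)]
rack [([0.482, -0.271, 0.04], 0.67)]
carton [([0.499, -0.238, 0.065], 0.79), ([0.52, 0.176, 0.02], 0.51)]
carrier [([0.518, 0.178, 0.021], 0.57)]
side_plates [([0.522, 0.146, 0.066], 0.79)]
dock [([0.753, 0.216, 0.02], 0.62), ([0.485, -0.269, 0.04], 0.44)]
interlock_box [([0.486, -0.425, 0.044], 0.91)]
knob [([0.487, -0.434, 0.083], 0.48)]
lens_box [([0.653, 0.341, 0.021], 0.53)]
post_holder [([0.662, 0.078, 0.042], 0.43)]
riser [([0.367, -0.385, 0.026], 0.76)]
power_supply []
scene 55.94359895650958 [[0.44, -0.9, -0.02], [-0.7, -0.32, -0.64], [0.57, 0.29, -0.77]] [-0.261  0.429  1.073]
beam_block [([0.469, -0.304, 0.041], 0.59)]
rack [([0.476, -0.275, 0.042], 0.72), ([0.745, 0.212, 0.02], 0.19)]
carton [([0.481, -0.243, 0.06], 0.73)]
carrier [([0.507, 0.165, 0.021], 0.66), ([0.482, -0.434, 0.083], 0.21)]
side_plates [([0.52, 0.146, 0.056], 0.56)]
dock [([0.745, 0.212, 0.021], 0.73), ([0.52, 0.147, 0.058], 0.25)]
interlock_box [([0.474, -0.438, 0.044], 0.76)]
knob [([0.485, -0.435, 0.082], 0.6)]
lens_box [([0.644, 0.34, 0.02], 0.48)]
post_holder [([0.657, 0.072, 0.035], 0.4), ([0.646, 0.339, 0.019], 0.4)]
riser [([0.357, -0.389, 0.025], 0.87), ([0.474, -0.438, 0.042], 0.39)]
power_supply []
```

```bash
python3 - <<'E'
import numpy as np,cv2
from h import cloud
# orthographic rectified map: 1 px = 1.25mm, from top camera; x 0.3..0.9 -> up, y left
out=[]
for n in("top","scene"):
    p=dict(np.load(n+".npz")); w=cloud(p)
    np.save(n+"_w.npy",w)
p=dict(np.load("top.npz"))
a=p["img"][:,:,::-1]
w=np.load("top_w.npy"); z=w[...,2]
def rect(m,nm):
    pts=np.argwhere(m)
    P=w[m][:,:2].astype(np.float32)*1000
    print(nm,len(P),cv2.minAreaRect(P), np.percentile(z[m],[5,50,95]).round(4))
x,y=w[...,0],w[...,1]
print("table",np.nanmedian(z[(x>.4)&(x<.6)&(abs(z)<.015)]))
def top(nm,x0,x1,y0,y1,z0,z1):
    m=(x>x0)&(x<x1)&(y>y0)&(y<y1)&(z>z0)&(z<z1)
    n,l,s,_=cv2.connectedComponentsWithStats(m.astype(np.uint8))
    for i in range(1,n):
        if s[i,4]>40: rect(l==i,nm)
top("rack walls",.4,.58,-.37,-.17,.077,.092)
top("carton",.4,.58,-.37,-.17,.052,.066)
top("plates",.4,.62,.05,.3,.09,.105)
top("base",.4,.62,.05,.3,.014,.023)
top("dockbars",.6,.9,.05,.37,.010,.026)
top("ibox",.4,.58,-.55,-.37,.038,.052)
top("knob",.4,.58,-.55,-.37,.09,.13)
top("psu",.3,.9,-.3,.2,.082,.094)
top("riser",.3,.42,-.5,-.3,.02,.032)
top("post",.6,.72,.03,.13,.04,.052)
E
```

```text
table -6.129826385813491e-05
rack walls 91 ((505.49072265625, -211.83421325683594), (8.573477745056152, 62.011112213134766), 79.38468933105469) [0.0789 0.0833 0.0881]
rack walls 93 ((493.73858642578125, -274.7183532714844), (8.66002082824707, 64.47268676757812), 79.59039306640625) [0.0784 0.0833 0.0874]
rack walls 98 ((482.2063903808594, -337.4915771484375), (9.531636238098145, 63.60799026489258), 78.54480743408203) [0.0782 0.0828 0.0871]
rack walls 111 ((487.0185852050781, -300.2032470703125), (18.304725646972656, 41.6900520324707), 79.9916763305664) [0.0774 0.0801 0.0834]
carton 220 ((498.98687744140625, -243.20526123046875), (36.60491943359375, 37.79436111450195), 79.38843536376953) [0.0564 0.0615 0.0653]
plates 79 ((531.2288818359375, 207.3778839111328), (9.424192428588867, 47.855106353759766), 78.60233306884766) [0.0925 0.0973 0.1011]
plates 81 ((518.076171875, 141.67605590820312), (9.386895179748535, 50.227420806884766), 77.63217163085938) [0.0918 0.0969 0.1002]
base 2168 ((524.7559814453125, 174.84083557128906), (140.49606323242188, 140.18115234375), 78.22488403320312) [0.0151
[... 911 characters left out ...]
78059577941895) [0.0825 0.0886 0.0932]
psu 7684 ((540.3475341796875, -66.00379943847656), (201.87567138671875, 266.20208740234375), 89.8052978515625) [0.0824 0.0854 0.0899]
psu 52 ((500.3996276855469, -210.5316925048828), (7.882767200469971, 51.53095245361328), 79.77471160888672) [0.0825 0.0849 0.0888]
psu 54 ((486.38726806640625, -272.9246520996094), (7.893182754516602, 49.410945892333984), 80.41527557373047) [0.0823 0.0844 0.089 ]
riser 396 ((370.68365478515625, -390.4006652832031), (49.69692611694336, 51.79473114013672), 9.120820045471191) [0.0209 0.0247 0.0295]
post 77 ((666.0185546875, 75.16033935546875), (22.74600601196289, 22.66282081604004), 2.4867985248565674) [0.0409 0.045  0.05  ]
```

View pics/top.png

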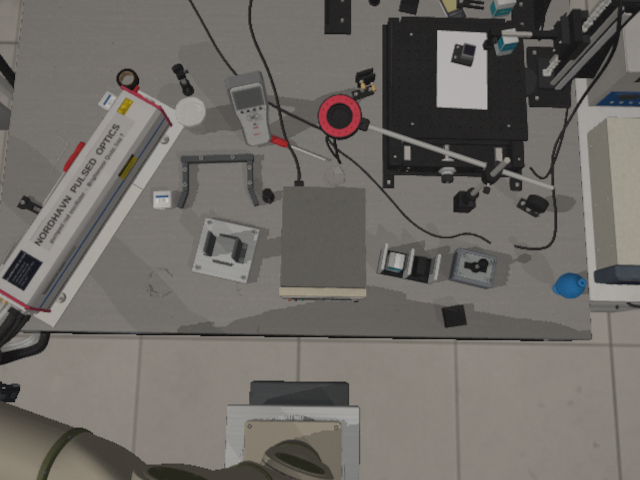

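View pics/scene.png

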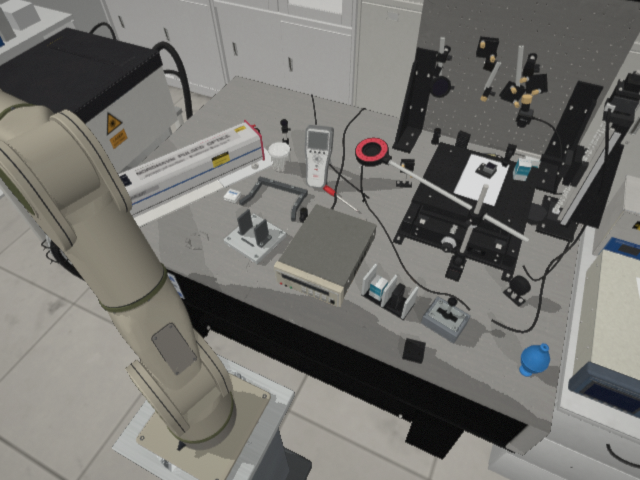

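```bash
cat >> h.py <<'E'
def wrap(a): return (a+180)%360-180
def pose():
    o=manip.get_obs(); q=np.array(o["ee_rot"])
    from scipy.spatial.transform import Rotation as R
    M=R.from_quat(q).as_matrix()
    return o,np.array(o["position"]),M,np.degrees(np.arctan2(M[1,1],M[0,1]))
def plan(*wps):
    """wps: (x,y,z,yaw of tool y deg) -> per call fractions from the measured pose, chained"""
    o,p,M,yaw=pose()
    print("at",p.round(4),"yaw",round(yaw,2),"t",round(o["clock"],2),"w",round(o["grip_width"],3),"f",np.round(o["ft_force"],1),"tilt",M[:2,2].round(4))
    for x,y,z,g in wps:
        d=np.array([x,y,z])-p; a=np.radians(yaw)
        ty=np.array([np.cos(a),np.sin(a),0]); tx=np.array([-np.sin(a),np.cos(a),0])  # z down: x = y cross z
        s=-wrap(g-yaw)
        print("->",(x,y,z,g),np.round([d@tx/.15,d@ty/.15,-d[2]/.15,s/30],3).tolist())
        p=np.array([x,y,z]); yaw=g
E
python3 - <<'E'
from h import *
o,p,M,yaw=pose(); print(M.round(3).tolist(),yaw)
im=np.zeros((600,800,3),np.uint8)
for k,n in enumerate(("top","scene")):
    w=np.load(n+"_w.npy"); m=(w[...,2]>.009)&(w[...,2]<.03)&(w[...,0]>.6)&(w[...,0]<.8)&(w[...,1]>.07)&(w[...,1]<.345)
    P=w[m]; np.save(n+"_d.npy",P)
    for X in P: cv2.circle(im,(int((.35-X[1])/.28*800),int((.8-X[0])/.28*800)),2,(0,255,0) if k==0 else (0,0,255),-1)
for i in range(8): 
    c=int(i*.04/.28*800); cv2.line(im,(c,0),(c,600),(90,90,90)); cv2.line(im,(0,c),(800,c),(90,90,90))
cv2.imwrite("pics/dock.png",im)
E
```

```text
[[-0.94, 0.341, 0.0], [0.341, 0.94, 0.0], [-0.0, 0.0, -1.0]] 70.07572446406724
```

View pics/dock.png

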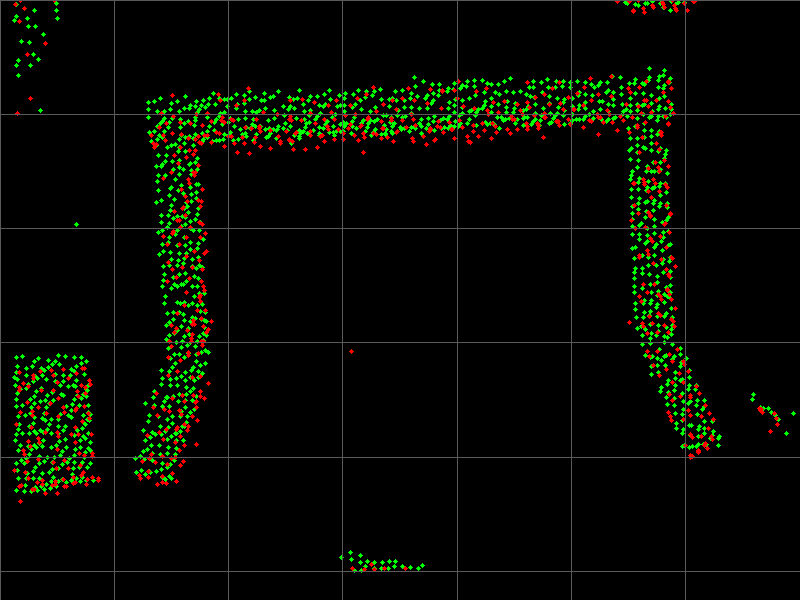

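```bash
python3 - <<'E'
from h import *
plan((.34,.43,.25,45),(.46,.24,.25,20),(.50,.05,.25,-10.5),(.50,-.10,.25,-10.5),(.49,-.24,.22,-10.5),(.487,-.30,.19,-10.5))
E
```

```text
at [0.213  0.5876 0.2533] yaw 70.08 t 1.3 w 0.995 f [-0.6  1.1  0. ] tilt [0. 0.]
-> (0.34, 0.43, 0.25, 45) [-1.154, -0.699, 0.022, 0.836]
-> (0.46, 0.24, 0.25, 20) [-1.461, -0.33, -0.0, 0.833]
-> (0.5, 0.05, 0.25, -10.5) [-1.281, -0.183, -0.0, 1.017]
-> (0.5, -0.1, 0.25, -10.5) [-0.983, 0.182, -0.0, -0.0]
-> (0.49, -0.24, 0.22, -10.5) [-0.93, 0.105, 0.2, -0.0]
-> (0.487, -0.3, 0.19, -10.5) [-0.397, 0.053, 0.2, -0.0]
```

Emit:
carry_out:
  deltas:
    - [-0.4,-0.25,0,0.3,1]
    - [-0.75,-0.5,0,0.65,1]
    - [-1,-0.7,0,1,1]

```text
clock: 1.68
position: [0.3196, 0.4359, 0.2534]
ee_rot: [0.425, 0.905, 0.0, 0.0]
ft_force: [0.7, 0.3, 0.3]
grip_width: 0.999
grasp_force: 0.0
```

Emit:
carry_out:
  deltas:
    - [-0.4,-0.15,0,0.3,1]
    - [-0.8,-0.3,0,0.65,1]
    - [-1,-0.4,0,0.8,1]

```text
clock: 2.05
position: [0.37, 0.2813, 0.2536]
ee_rot: [0.604, 0.797, 0.0, 0.0]
ft_force: [0.2, -0.4, 0.3]
grip_width: 0.999
grasp_force: 0.0
```

Emit:
carry_out:
  deltas:
    - [-0.4,-0.1,0,0.3,1]
    - [-0.8,-0.2,0,0.65,1]
    - [-1,-0.3,0,0.9,1]

```text
clock: 2.42
position: [0.3673, 0.1249, 0.2535]
ee_rot: [0.774, 0.633, 0.0, -0.0]
ft_force: [0.3, 0.7, 0.7]
grip_width: 1.002
grasp_force: 0.0
```

```bash
python3 - <<'E'
from h import *
plan((.50,-.05,.25,-10.5),(.487,-.20,.20,-10.5),(.487,-.30,.17,-10.5))
E
```

```text
at [0.3673 0.1249 0.2535] yaw -11.4 t 2.42 w 1.002 f [0.3 0.7 0.7] tilt [0.0004 0.001 ]
-> (0.5, -0.05, 0.25, -10.5) [-0.968, 1.098, 0.023, -0.03]
-> (0.487, -0.2, 0.2, -10.5) [-0.999, 0.097, 0.333, -0.0]
-> (0.487, -0.3, 0.17, -10.5) [-0.656, 0.121, 0.2, -0.0]
```

Emit:
carry_out:
  deltas:
    - [-0.35,0.35,0,0,1]
    - [-0.7,0.7,0,0,1]
    - [-1,0.95,0,-0.03,1]
    - [-1,0.95,0,-0.03,1]

```text
clock: 2.92
position: [0.4796, -0.0503, 0.2536]
ee_rot: [0.768, 0.641, 0.0, 0.001]
ft_force: [-0.7, 0.9, -0.6]
grip_width: 1.002
grasp_force: 0.0
```

Emit:
carry_out:
  deltas:
    - [-0.4,0.05,0.1,0,1]
    - [-0.8,0.1,0.25,0,1]
    - [-1,0.1,0.33,0,1]

```text
clock: 3.3
position: [0.4664, -0.1999, 0.2033]
ee_rot: [0.767, 0.641, -0.0, 0.0]
ft_force: [0.8, 0.7, 0.6]
grip_width: 1.001
grasp_force: 0.0
```

Emit:
carry_out:
  deltas:
    - [-0.35,0.05,0,0,1]
    - [-0.6,0.1,0,0,1]
    - [-0.6,0.1,0,0,1]
    - [-0.6,0.1,0,0,1]

```text
clock: 3.8
position: [0.4665, -0.2876, 0.2036]
ee_rot: [0.766, 0.643, 0.0, -0.0]
ft_force: [-0.5, 0.6, 0.8]
grip_width: 0.998
grasp_force: 0.0
```

```bash
python3 - <<'E'
from h import *
p=camera("wrist"); save(p,"w1.png"); w=cloud(p); x,y,z=w[...,0],w[...,1],w[...,2]
m=(x>.44)&(x<.53)&(y>-.328)&(y<-.278)&(z>.073)&(z<.092)
print(m.sum(),p["t"])
if m.sum()>20: print(cv2.minAreaRect(w[m][:,:2].astype(np.float32)*1000),np.median(z[m]))
plan((.487,-.3002,.18,-10.5),(.487,-.3002,.065,-10.5))
E
```

```text
1952 [-0.5095378  -0.21562185  0.27761597]
((486.05718994140625, -298.9369812011719), (85.89730072021484, 35.49071502685547), 21.222625732421875) 0.08128411794450646
at [ 0.4667 -0.2871  0.2037] yaw -9.96 t 3.85 w 1.0 f [-0.6 -0.2 -0.1] tilt [-0.      0.0007]
-> (0.487, -0.3002, 0.18, -10.5) [-0.063, 0.148, 0.158, 0.018]
-> (0.487, -0.3002, 0.065, -10.5) [0.0, 0.0, 0.767, -0.0]
```

View pics/w1.png

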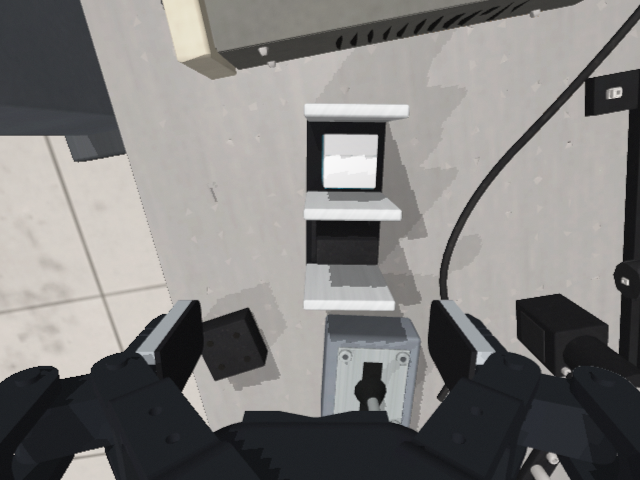

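```bash
python3 - <<'E'
from h import *
p=camera("wrist"); w=cloud(p); x,y,z=w[...,0],w[...,1],w[...,2]
g=p["img"].max(2)
m=(x>.44)&(x<.53)&(y>-.328)&(y<-.278)&(z>.074)&(z<.090)&(g<70)
m=cv2.morphologyEx(m.astype(np.uint8),cv2.MORPH_OPEN,np.ones((3,3)))>0
print(m.sum(),cv2.minAreaRect(w[m][:,:2].astype(np.float32)*1000),np.median(z[m]))
E
```

```text
1662 ((486.08648681640625, -298.9240417480469), (18.00772476196289, 41.532859802246094), 79.29969024658203) 0.08122681643429214
```

Emit:
carry_out:
  deltas:
    - [-0.06,0.144,0,0.018,1]
    - [-0.06,0.144,0.1,0.018,1]
    - [-0.06,0.144,0.4,0.018,1]
    - [-0.06,0.144,0.75,0.018,1]
    - [-0.06,0.144,0.92,0.018,1]
    - [-0.06,0.144,0.92,0.018,1]
    - [-0.06,0.144,0.92,0.018,-0.3]
    - [-0.06,0.144,0.92,0.018,-1]
    - [-0.06,0.144,0.92,0.018,-1]
    - [-0.06,0.144,0.92,0.018,-1]
    - [-0.06,0.144,0.92,0.018,-1]
  force: 60

```text
clock: 5.28
position: [0.4868, -0.3009, 0.0671]
ee_rot: [0.769, 0.639, 0.001, 0.001]
ft_force: [-2.3, 1.7, 6.6]
grip_width: 0.485
grasp_force: 61.0
```

```bash
python3 - <<'E'
from h import *
print(manip.get_obs()["grasp_force"])
plan((.487,-.3,.20,-10.5),(.49,-.15,.23,-10.5),(.43,0,.23,20),(.43,.15,.23,50),(.45,.30,.23,78.5),(.46,.36,.16,78.5),(.46,.36,.061,78.5))
E
```

```text
60.99897265434265
at [ 0.4868 -0.3009  0.0671] yaw -10.56 t 5.28 w 0.485 f [-2.3  1.7  6.6] tilt [ 0.0019 -0.    ]
-> (0.487, -0.3, 0.2, -10.5) [0.006, 0.0, -0.886, -0.002]
-> (0.49, -0.15, 0.23, -10.5) [0.987, -0.163, -0.2, -0.0]
-> (0.43, 0, 0.23, 20) [0.91, -0.576, -0.0, -1.017]
-> (0.43, 0.15, 0.23, 50) [0.94, 0.342, -0.0, -1.0]
-> (0.45, 0.3, 0.23, 78.5) [0.541, 0.852, -0.0, -0.95]
-> (0.46, 0.36, 0.16, 78.5) [0.014, 0.405, 0.467, -0.0]
-> (0.46, 0.36, 0.061, 78.5) [0.0, 0.0, 0.66, -0.0]
```

Emit:
carry_out:
  deltas:
    - [0,0,-0.15,0,-1]
    - [0,0,-0.4,0,-1]
    - [0,0,-0.7,0,-1]
    - [0,0,-0.95,0,-1]
    - [0,0,-0.95,0,-1]

```text
clock: 5.9
position: [0.4872, -0.3015, 0.2112]
ee_rot: [0.769, 0.639, 0.002, 0.002]
ft_force: [0.4, -0.1, -3.3]
grip_width: 0.483
grasp_force: 61.6
```

Emit:
carry_out:
  deltas:
    - [0.3,-0.05,-0.05,0,-1]
    - [0.6,-0.1,-0.12,0,-1]
    - [0.98,-0.16,-0.12,0,-1]
    - [0.98,-0.16,-0.12,0,-1]

```text
clock: 6.4
position: [0.4897, -0.1463, 0.2251]
ee_rot: [0.767, 0.642, 0.0, -0.001]
ft_force: [-0.0, -0.8, -2.8]
grip_width: 0.479
grasp_force: 61.6
```

Emit:
carry_out:
  deltas:
    - [0.35,-0.2,0,-0.3,-1]
    - [0.65,-0.4,0,-0.65,-1]
    - [0.9,-0.57,0,-1,-1]
    - [0.9,-0.57,0,-1,-1]

```text
clock: 6.9
position: [0.4287, -0.0008, 0.2254]
ee_rot: [0.575, 0.818, 0.0, -0.001]
ft_force: [-0.2, -0.9, -1.8]
grip_width: 0.479
grasp_force: 62.0
```

Emit:
carry_out:
  deltas:
    - [0.35,0.15,0,-0.3,-1]
    - [0.7,0.25,0,-0.65,-1]
    - [0.95,0.35,0,-1,-1]
    - [0.95,0.35,0,-1,-1]

```text
clock: 7.4
position: [0.4321, 0.1503, 0.2253]
ee_rot: [0.345, 0.939, -0.001, -0.0]
ft_force: [1.0, -1.1, -2.5]
grip_width: 0.484
grasp_force: 62.1
```

Emit:
carry_out:
  deltas:
    - [0.2,0.3,0,-0.3,-1]
    - [0.35,0.55,0,-0.65,-1]
    - [0.5,0.85,0,-0.95,-1]
    - [0.54,0.85,0,-0.95,-1]
    - [0.54,0.85,0,-0.95,-1]

```text
clock: 8.02
position: [0.4541, 0.2963, 0.2255]
ee_rot: [0.107, 0.994, -0.001, -0.0]
ft_force: [0.6, -0.7, -2.2]
grip_width: 0.485
grasp_force: 62.4
```

```bash
python3 - <<'E'
from h import *
print(manip.get_obs()["grasp_force"])
plan((.46,.36,.13,78.5),(.46,.36,.065,78.5))
E
```

```text
62.42406606674194
at [0.4541 0.2963 0.2255] yaw 77.73 t 8.03 w 0.485 f [ 0.6 -0.7 -2.2] tilt [-0.0007 -0.0017]
-> (0.46, 0.36, 0.13, 78.5) [0.052, 0.423, 0.637, -0.026]
-> (0.46, 0.36, 0.065, 78.5) [0.0, 0.0, 0.433, -0.0]
```

Emit:
carry_out:
  deltas:
    - [0.05,0.3,0.1,-0.026,-1]
    - [0.05,0.42,0.4,-0.026,-1]
    - [0.05,0.42,0.7,-0.026,-1]
    - [0.05,0.42,0.95,-0.026,-1]
    - [0.05,0.42,0.98,-0.026,-1]
    - [0.05,0.42,0.98,-0.026,-1]

```text
clock: 8.78
position: [0.4606, 0.3604, 0.0806]
ee_rot: [0.099, 0.995, 0.0, 0.001]
ft_force: [0.3, 0.3, -1.9]
grip_width: 0.484
grasp_force: 62.2
```

Emit:
carry_out:
  deltas:
    - [0,0,0.04,0,-1]
    - [0,0,0.08,0,-1]
    - [0,0,0.095,0,-1]
    - [0,0,0.105,0,-1]
    - [0,0,0.105,0,-1]

```text
clock: 9.4
position: [0.4595, 0.3612, 0.0635]
ee_rot: [0.098, 0.995, -0.0, -0.0]
ft_force: [0.0, -0.1, -2.8]
grip_width: 0.486
grasp_force: 62.2
```

Emit:
carry_out:
  deltas:
    - [0,0,0.01,0,-1]
    - [0,0,0.02,0,-1]
    - [0,0,0.02,0,-1]

```text
clock: 9.78
position: [0.4598, 0.3612, 0.063]
ee_rot: [0.098, 0.995, 0.001, -0.0]
ft_force: [-10.6, -7.5, 24.5]
grip_width: 0.482
grasp_force: 65.5
```

Touching; release, rise, and turn 90°.

Emit:
carry_out:
  deltas:
    - [0,0,0,0,-1]
    - [0,0,0,0,-0.03]
    - [0,0,0,0,0.3]
    - [0,0,0,0,1]
    - [0,0,0,0,1]
    - [0,0,-0.2,0,1]
    - [0,0,-0.6,0,1]
    - [0,0,-0.9,0.3,1]
    - [0,0,-0.9,0.65,1]
    - [0,0,-0.9,1,1]

```text
clock: 11.02
position: [0.4597, 0.3614, 0.1961]
ee_rot: [0.355, 0.935, 0.001, 0.0]
ft_force: [0.7, -0.4, -0.8]
grip_width: 1.0
grasp_force: 0.0
```

Emit:
carry_out:
  deltas:
    - [0,0,0,0.35,1]
    - [0,0,0,0.7,1]
    - [0,0,0,1,1]
    - [0,0,0,1,1]

```text
clock: 11.52
position: [0.4594, 0.3612, 0.1954]
ee_rot: [0.582, 0.813, -0.0, 0.0]
ft_force: [0.0, -0.6, -0.0]
grip_width: 0.996
grasp_force: 0.0
```

Emit:
carry_out:
  deltas:
    - [0,0,0,0.35,1]
    - [0,0,0,0.7,1]
    - [0,0,0,1,1]
    - [0,0,0,1,1]

```text
clock: 12.02
position: [0.4595, 0.3612, 0.1955]
ee_rot: [0.772, 0.636, -0.0, 0.0]
ft_force: [-0.4, 0.8, 1.0]
grip_width: 1.002
grasp_force: 0.0
```

```bash
cat >> h.py <<'E'
def blade(p,x0,x1,y0,y1,z0,z1,g=70):
    w=cloud(p); x,y,z=w[...,0],w[...,1],w[...,2]
    m=(x>x0)&(x<x1)&(y>y0)&(y<y1)&(z>z0)&(z<z1)&(p["img"].max(2)<g)
    m=cv2.morphologyEx(m.astype(np.uint8),cv2.MORPH_OPEN,np.ones((3,3)))>0
    if m.sum()>5: print(m.sum(),cv2.minAreaRect(w[m][:,:2].astype(np.float32)*1000),np.median(z[m]))
E
python3 - <<'E'
from h import *
p=camera("wrist"); save(p,"w2.png"); blade(p,.41,.51,.31,.41,.07,.084)
p=camera("top"); blade(p,.41,.51,.31,.41,.07,.084)
plan((.46,.36,.12,-11.5))
E
```

```text
1764 ((459.4085998535156, 361.8337707519531), (41.63426971435547, 19.13404083251953), 77.75360870361328) 0.0772021514024202
120 ((459.36376953125, 358.356689453125), (40.62173080444336, 17.761451721191406), 79.51127624511719) 0.07622000172869302
at [0.4595 0.3612 0.1955] yaw -10.96 t 12.12 w 1.001 f [ 0.6 -0.6  0.4] tilt [-0.     -0.0001]
-> (0.46, 0.36, 0.12, -11.5) [-0.007, 0.005, 0.503, 0.018]
```

View pics/w2.png

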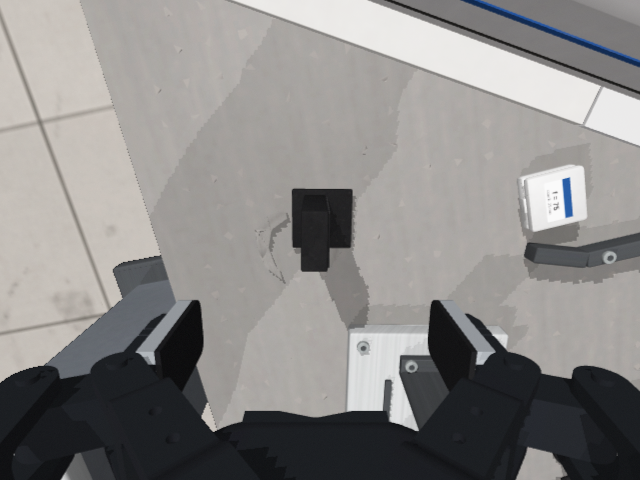

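Emit:
carry_out:
  deltas:
    - [0,0,0.2,0.018,1]
    - [0,0,0.55,0.018,1]
    - [0,0,0.85,0.018,1]
    - [0,0,0.88,0.018,0.5]
    - [0,0,0.88,0.018,0]
    - [0,0,0.88,0.018,-0.4]
    - [0,0,0.88,0.018,-1]
    - [0,0,0.88,0.018,-1]
    - [0,0,0.88,0.018,-1]
    - [0,0,0.88,0.018,-1]
    - [0,0,0.88,0.018,-1]
  force: 60

```text
clock: 13.5
position: [0.4602, 0.362, 0.0652]
ee_rot: [0.776, 0.631, 0.001, -0.0]
ft_force: [-1.6, -1.4, 7.0]
grip_width: 0.202
grasp_force: 62.9
```

Emit:
carry_out:
  deltas:
    - [0,0,-0.1,0,-1]
    - [0,0,-0.3,0,-1]
    - [0,0,-0.6,0,-1]
    - [0,0,-0.8,0,-1]
    - [0,0,-0.8,0,-1]

```text
clock: 14.12
position: [0.4606, 0.3617, 0.1866]
ee_rot: [0.776, 0.63, 0.002, -0.001]
ft_force: [-0.5, 0.0, -3.1]
grip_width: 0.203
grasp_force: 61.7
```

```bash
python3 - <<'E'
from h import *
p=camera("wrist"); save(p,"w3.png")
p=camera("top"); w=cloud(p); x,y,z=w[...,0],w[...,1],w[...,2]
P=[]
for a,b in((.10,.17),(.18,.24)):
    m=(x>.45)&(x<.6)&(y>a)&(y<b)&(z>.088)&(z<.105); r=cv2.minAreaRect(w[m][:,:2].astype(np.float32)*1000); print(m.sum(),r); P.append(r[0])
d=np.subtract(P[1],P[0]); print(np.mean(P,0),np.degrees(np.arctan2(d[1],d[0]))-90)
m=(x>.43)&(x<.62)&(y>.07)&(y<.28)&(z>.014)&(z<.023); print(cv2.minAreaRect(w[m][:,:2].astype(np.float32)*1000))
plan((.5247,.1746,.19,-11.5))
E
```

```text
82 ((517.9769287109375, 141.14967346191406), (8.649174690246582, 49.57249450683594), 77.2337417602539)
84 ((530.783447265625, 208.49392700195312), (9.714405059814453, 48.65895080566406), 77.76206970214844)
[524.38018799 174.82180023] -10.767090058817061
((524.9067993164062, 174.85760498046875), (140.89443969726562, 140.91929626464844), 78.40214538574219)
at [0.4591 0.361  0.1833] yaw -11.81 t 14.22 w 0.2 f [-0.2  0.8 -2.8] tilt [-0.0004  0.0001]
-> (0.5247, 0.1746, 0.19, -11.5) [-1.127, 0.682, -0.044, -0.01]
```

Emit:
carry_out:
  deltas:
    - [-0.2,0.1,-0.1,0,-1]
    - [-0.5,0.2,-0.15,0,-1]
    - [-0.8,0.4,-0.15,0,-1]
    - [-1,0.5,-0.15,0,-1]
    - [-1,0.5,-0.15,0,-1]

```text
clock: 14.85
position: [0.5023, 0.1954, 0.205]
ee_rot: [0.778, 0.628, -0.001, 0.0]
ft_force: [-0.5, -0.2, -2.1]
grip_width: 0.203
grasp_force: 61.6
```

Emit:
carry_out:
  deltas:
    - [-0.3,0.1,0,0,-1]
    - [-0.6,0.15,0,0,-1]
    - [-0.7,0.15,0,0,-1]
    - [-0.7,0.15,0,0,-1]
    - [-0.7,0.15,0,0,-1]

```text
clock: 15.48
position: [0.5025, 0.0936, 0.2057]
ee_rot: [0.775, 0.632, -0.0, -0.0]
ft_force: [-1.4, -0.1, -3.0]
grip_width: 0.2
grasp_force: 61.6
```

```bash
python3 - <<'E'
from h import *
p=camera("wrist"); save(p,"w4.png"); w=cloud(p); x,y,z=w[...,0],w[...,1],w[...,2]
P=[]
for a,b in((.10,.17),(.185,.24)):
    m=(x>.45)&(x<.6)&(y>a)&(y<b)&(z>.093)&(z<.103); 
    m=cv2.morphologyEx(m.astype(np.uint8),cv2.MORPH_OPEN,np.ones((3,3)))>0
    if m.sum()<20: print("few"); continue
    r=cv2.minAreaRect(w[m][:,:2].astype(np.float32)*1000); print(m.sum(),r,np.median(z[m])); P.append(r[0])
if len(P)>1:
    d=np.subtract(P[1],P[0]); print(np.mean(P,0),np.linalg.norm(d),np.degrees(np.arctan2(d[1],d[0]))-90)
m=(x>.43)&(x<.62)&(y>.07)&(y<.28)&(z>.016)&(z<.023); print(cv2.minAreaRect(w[m][:,:2].astype(np.float32)*1000))
plan((.5187,.176,.2,-11.5))
E
```

```text
1137 ((517.302734375, 143.27688598632812), (7.56452751159668, 48.907230377197266), 78.1468734741211) 0.09890636200504202
1619 ((531.1068115234375, 209.4385986328125), (8.458642959594727, 49.98219299316406), 78.31520080566406) 0.09875513085921599
[524.20477295 176.35774231] 67.5864244226308 -11.78520855919541
((524.307373046875, 176.20120239257812), (139.6292266845703, 140.5775604248047), 78.32308959960938)
at [0.5025 0.0935 0.2058] yaw -11.67 t 15.53 w 0.2 f [-0.3  0.5 -2. ] tilt [-0.0003 -0.    ]
-> (0.5187, 0.176, 0.2, -11.5) [0.56, -0.006, 0.039, -0.006]
```

View pics/w4.png

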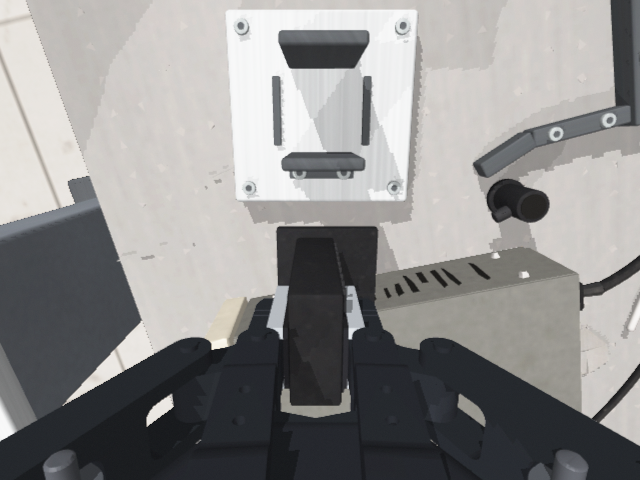

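Emit:
carry_out:
  deltas:
    - [0.25,0,0,0,-1]
    - [0.5,-0.01,0,0,-1]
    - [0.57,-0.01,0,0,-1]
    - [0.57,-0.01,0,0,-1]
    - [0.57,-0.01,0.15,0,-1]
    - [0.57,-0.01,0.35,0,-1]
    - [0.57,-0.01,0.55,0,-1]
    - [0.57,-0.01,0.7,0,-1]
    - [0.57,-0.01,0.74,0,-1]
    - [0.57,-0.01,0.74,0,-1]

```text
clock: 16.77
position: [0.5189, 0.175, 0.0955]
ee_rot: [0.776, 0.63, 0.0, 0.0]
ft_force: [0.1, 0.9, -2.6]
grip_width: 0.202
grasp_force: 61.5
```

Emit:
carry_out:
  deltas:
    - [0,0,0.02,0,-1]
    - [0,0,0.04,0,-1]
    - [0,0,0.05,0,-1]
    - [0,0,0.055,0,-1]
    - [0,0,0.055,0,-1]

```text
clock: 17.4
position: [0.5187, 0.1756, 0.0868]
ee_rot: [0.776, 0.631, 0.0, -0.0]
ft_force: [0.4, 0.7, -2.3]
grip_width: 0.201
grasp_force: 61.5
```

Emit:
carry_out:
  deltas:
    - [0.012,0,0,0,-1]
    - [0.012,0,0.008,0,-1]
    - [0.012,0,0.014,0,-1]
    - [0.012,0,0.014,0,-1]

```text
clock: 17.9
position: [0.5192, 0.1775, 0.0853]
ee_rot: [0.776, 0.631, 0.0, -0.0]
ft_force: [-3.8, -1.1, 6.2]
grip_width: 0.201
grasp_force: 62.7
```

Emit:
carry_out:
  deltas:
    - [0,0,0,0,-0.5]
    - [0,0,0,0,-0.2]
    - [0,0,0,0,0.2]
    - [0,0,0,0,0.2]
    - [0,0,0,0,0.2]
    - [0,0,-0.2,0,0.2]
    - [0,0,-0.5,0,0.2]
    - [0,0,-0.8,0,0.5]
    - [0,0,-0.8,0,1]

```text
clock: 19.02
position: [0.5208, 0.1777, 0.2079]
ee_rot: [0.776, 0.63, 0.003, 0.0]
ft_force: [-0.0, -0.2, -1.6]
grip_width: 0.941
grasp_force: 0.0
```

Emit:
carry_out:
  deltas:
    - [-0.1,-0.35,0,-0.3,1]
    - [-0.1,-0.7,0,-0.6,1]
    - [-0.1,-1,0,-1,1]
    - [-0.1,-1,0,-1,1]

```text
clock: 19.52
position: [0.3665, 0.1942, 0.2041]
ee_rot: [0.584, 0.812, 0.0, -0.001]
ft_force: [0.4, 0.7, 0.7]
grip_width: 1.001
grasp_force: 0.0
```

Emit:
carry_out:
  deltas:
    - [0,0,0,-0.35,1]
    - [0,0,0,-0.7,1]
    - [0,0,0,-1,1]
    - [0,0,0,-1,1]

```text
clock: 20.02
position: [0.3696, 0.1931, 0.2043]
ee_rot: [0.358, 0.934, -0.0, -0.0]
ft_force: [0.6, 1.5, -0.0]
grip_width: 0.998
grasp_force: 0.0
```

```bash
cat >> h.py <<'E'
def carrier(p,pr=True,cen=(.525,.176)):
    """carrier pose from the base plate top (bright, 20 mm)"""
    w=cloud(p); x,y,z=w[...,0],w[...,1],w[...,2]
    m=(abs(x-cen[0])<.11)&(abs(y-cen[1])<.11)&(z>.015)&(z<.024)&(p["img"].max(2)>110)
    n,l,s,_=cv2.connectedComponentsWithStats(cv2.morphologyEx(m.astype(np.uint8),cv2.MORPH_CLOSE,np.ones((3,3))))
    i=1+np.argmax(s[1:,4]); r=cv2.minAreaRect(w[(l==i)&m][:,:2].astype(np.float32)*1000)
    a=r[2]; a=(a+45)%90-45
    print("carrier",np.round(r[0],1),np.round(r[1],1),"yaw",round(a,2)); return r[0],a
E
python3 - <<'E'
from h import *
p=camera("top"); save(p,"t2.png"); carrier(p); blade(p,.45,.58,.145,.205,.086,.102)
p=camera("scene"); cv2.imwrite("pics/s2.png",cv2.resize(p["img"][180:300,180:320,::-1],(700,600)))
np.save("scene2.npy",cloud(p))
plan((.41,.198,.15,78.3))
E
```

```text
carrier [524.5 174.8] [140.4 139.2] yaw -11.93
145 ((519.7838745117188, 175.0277862548828), (42.196048736572266, 19.374481201171875), 78.4171371459961) 0.0949160629901029
at [0.3694 0.1932 0.2044] yaw 47.91 t 20.12 w 1.003 f [-0.1 -0.7  1.2] tilt [-0.0002 -0.0005]
-> (0.41, 0.198, 0.15, 78.3) [-0.179, 0.205, 0.363, -1.013]
```

View pics/s2.png

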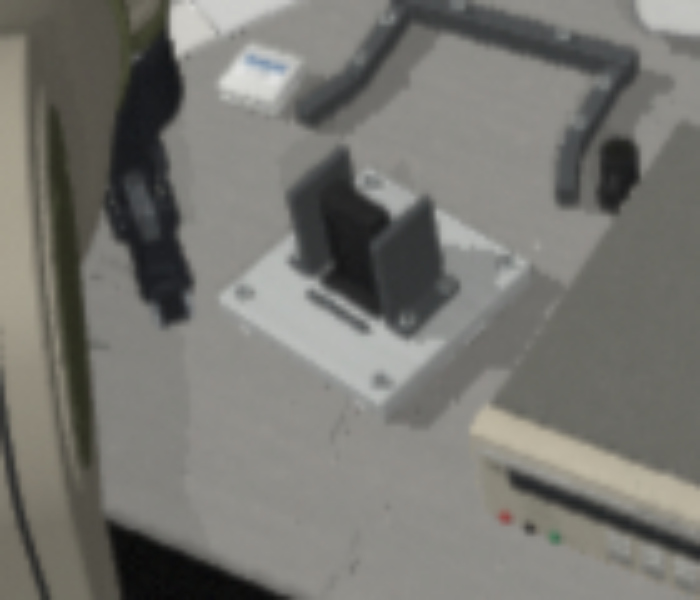

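Emit:
carry_out:
  deltas:
    - [0,0,0.15,-0.35,0.4]
    - [0,0,0.3,-0.7,0.4]
    - [0,0,0.4,-1,0.4]
    - [0,0,0.4,-1,0.4]

```text
clock: 20.62
position: [0.3688, 0.1929, 0.1439]
ee_rot: [0.105, 0.994, -0.001, -0.0]
ft_force: [0.0, -0.2, 0.2]
grip_width: 0.698
grasp_force: 0.0
```

Emit:
carry_out:
  deltas:
    - [0,0,0.2,-0.35,0.4]
    - [0,0,0.3,-0.7,0.4]
    - [0,0,0.3,-1,0.4]
    - [0,0,0.3,-1,0.4]

```text
clock: 21.12
position: [0.3696, 0.1936, 0.1002]
ee_rot: [-0.155, 0.988, 0.0, 0.0]
ft_force: [-0.1, 0.7, 0.6]
grip_width: 0.695
grasp_force: 0.0
```

```bash
python3 - <<'E'
from h import *
p=camera("top"); carrier(p)
plan((.395,.169,.06,110),(.395,.169,.026,110),(.478,.169,.026,110))
E
```

```text
carrier [524.4 175.2] [140.2 139.4] yaw -11.86
at [0.3696 0.1936 0.1002] yaw 107.76 t 21.18 w 0.693 f [ 0.4 -1.2  0.1] tilt [0.0005 0.0006]
-> (0.395, 0.169, 0.06, 110) [-0.111, -0.208, 0.268, -0.075]
-> (0.395, 0.169, 0.026, 110) [0.0, 0.0, 0.227, 0.0]
-> (0.478, 0.169, 0.026, 110) [-0.52, -0.189, -0.0, 0.0]
```

Emit:
carry_out:
  deltas:
    - [-0.11,-0.21,0.1,-0.075,0.4]
    - [-0.11,-0.21,0.3,-0.075,0.4]
    - [-0.11,-0.21,0.45,-0.075,0.4]
    - [-0.11,-0.21,0.49,-0.075,0.4]
    - [-0.11,-0.21,0.49,-0.075,0.4]

```text
clock: 21.8
position: [0.395, 0.1687, 0.0266]
ee_rot: [-0.176, 0.984, 0.0, 0.0]
ft_force: [0.9, -0.1, 0.4]
grip_width: 0.7
grasp_force: 0.0
```

Emit:
carry_out:
  deltas:
    - [-0.05,-0.018,0,0,0.4]
    - [-0.1,-0.036,0,0,0.4]
    - [-0.14,-0.05,0,0,0.4]
    - [-0.18,-0.065,0,0,0.4]
    - [-0.22,-0.08,0,0,0.4]
    - [-0.26,-0.094,0,0,0.4]
    - [-0.3,-0.109,0,0,0.4]
    - [-0.34,-0.123,0,0,0.4]
    - [-0.38,-0.138,0,0,0.4]
    - [-0.38,-0.138,0,0,0.4]

```text
clock: 23.05
position: [0.4549, 0.1683, 0.0257]
ee_rot: [-0.177, 0.984, -0.0, -0.001]
ft_force: [-2.0, -1.0, 0.4]
grip_width: 0.7
grasp_force: 1.3
```

```bash
python3 - <<'E'
from h import *
p=camera("top"); save(p,"t3.png"); carrier(p,cen=(.54,.176)); blade(p,.45,.6,.145,.205,.086,.102)
plan((.478,.169,.026,110))
E
```

```text
carrier [557.5 183.6] [139.9 127. ] yaw -4.05
15 ((553.2725830078125, 148.7188720703125), (9.97931957244873, 5.232677459716797), 3.63368558883667) 0.09623555040386202
at [0.455  0.1685 0.0258] yaw 110.38 t 23.1 w 0.699 f [-2.8 -1.8 -0.3] tilt [-0.0012 -0.0008]
-> (0.478, 0.169, 0.026, 110) [-0.145, -0.05, -0.001, 0.013]
```

```bash
cat >> h.py <<'E'
def fit(c0,y0):
    """carrier pose (dock-free) by fitting plate square + plates tops to both clouds"""
    from scipy.optimize import minimize
    Q=[];T=[]
    for n in("top","scene"):
        p=camera(n); w=cloud(p); x,y,z=w[...,0],w[...,1],w[...,2]; near=(abs(x-c0[0])<.12)&(abs(y-c0[1])<.12)
        Q.append(w[near&(z>.014)&(z<.024)&(p["img"].max(2)>105)][:,:2]); T.append(w[near&(z>.09)&(z<.104)&(np.hypot(x-c0[0],y-c0[1])<.06)][:,:2])
    Q=np.vstack(Q);T=np.vstack(T)
    def cost(v):
        a=np.radians(v[2]); R=np.array([[np.cos(a),-np.sin(a)],[np.sin(a),np.cos(a)]])
        q=(Q-v[:2]/1000)@R*1000; t=(T-v[:2]/1000)@R*1000
        e=np.minimum(np.maximum(np.abs(q).max(1)-70,0),8)
        d=np.hypot(np.maximum(abs(t[:,0])-25,0),np.maximum(abs(abs(t[:,1])-34)-4,0))
        d2=np.hypot(np.maximum(abs(t[:,0]+0)-25,0),np.maximum(abs(t[:,1])-21,0)) # blade
        return (e**2).mean()+(np.minimum(np.minimum(d,d2),8)**2).mean()
    best=min((minimize(cost,[c0[0]*1e3,c0[1]*1e3,y0+s],method="Nelder-Mead",options=dict(initial_simplex=np.array([[c0[0]*1e3,c0[1]*1e3,y0+s],[c0[0]*1e3+15,c0[1]*1e3,y0+s],[c0[0]*1e3,c0[1]*1e3+15,y0+s],[c0[0]*1e3,c0[1]*1e3,y0+s+8]]))) for s in(-8,0,8)),key=lambda r:r.fun)
    v=best.x; D=np.array([686,203.]); b=np.radians(2.4); d=v[:2]-D
    print("carrier",v.round(1),"cost",round(best.fun,2),len(Q),len(T),"in dock",np.round([d[0]*np.cos(b)+d[1]*np.sin(b),-d[0]*np.sin(b)+d[1]*np.cos(b),v[2]-2.4],1))
    return v
E
python3 - <<'E'
from h import *
fit((.555,.18),0)
p=camera("scene"); cv2.imwrite("pics/s3.png",cv2.resize(p["img"][160:300,180:340,::-1],(686,600)))
E
```

```text
carrier [550.5 183.2  -4. ] cost 0.18 1382 210 in dock [-136.2  -14.1   -6.4]
```

View pics/s3.png

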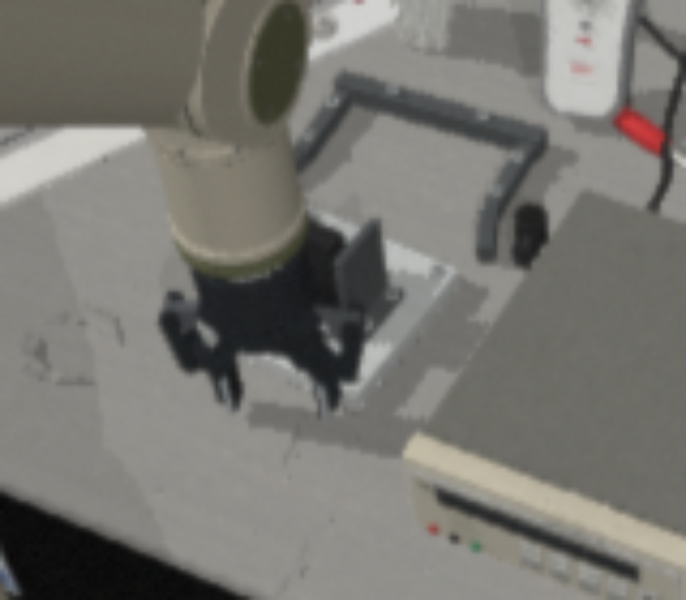

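Emit:
carry_out:
  deltas:
    - [-0.04,-0.006,0,0,0.4]
    - [-0.08,-0.012,0,0,0.4]
    - [-0.12,-0.018,0,0,0.4]
    - [-0.16,-0.024,0,0,0.4]
    - [-0.2,-0.03,0,0,0.4]
    - [-0.24,-0.035,0,0,0.4]
    - [-0.24,-0.035,0,0,0.4]

```text
clock: 24.12
position: [0.4919, 0.1771, 0.0265]
ee_rot: [-0.177, 0.984, 0.0, 0.001]
ft_force: [-1.0, 1.0, -0.2]
grip_width: 0.7
grasp_force: 0.2
```

```bash
python3 - <<'E'
from h import *
fit((.58,.19),5)
plan((.53,.18,.026,92.4))
E
```

```text
carrier [581.7 199.3   2.9] cost 1.16 1242 132 in dock [-104.4    0.6    0.5]
at [0.4918 0.1772 0.0266] yaw 110.44 t 24.23 w 0.705 f [ 0.2 -1.   0.3] tilt [0.0018 0.0007]
-> (0.53, 0.18, 0.026, 92.4) [-0.245, -0.071, 0.004, 0.601]
```

Emit:
carry_out:
  deltas:
    - [0.12,0,0,0,0.4]
    - [0.12,0.05,0,0.3,0.4]
    - [0.1,0.15,0,0.6,0.4]
    - [0.065,0.152,0,0.601,0.4]
    - [0.065,0.152,0,0.601,0.4]

```text
clock: 24.85
position: [0.4746, 0.1946, 0.0265]
ee_rot: [-0.023, 1.0, 0.0, 0.001]
ft_force: [-0.0, 0.5, 0.2]
grip_width: 0.7
grasp_force: 0.0
```

```bash
python3 - <<'E'
from h import *
fit((.58,.195),2)
plan((.56,.1985,.026,92.4),(.595,.2,.026,92.4))
E
```

```text
carrier [581.8 199.3   2.5] cost 1.14 1640 305 in dock [-1.043e+02  7.000e-01  1.000e-01]
at [0.4742 0.1941 0.0263] yaw 92.47 t 24.95 w 0.699 f [-0.8  0.1  0.1] tilt [0.0004 0.    ]
-> (0.56, 0.1985, 0.026, 92.4) [-0.573, 0.005, 0.002, 0.002]
-> (0.595, 0.2, 0.026, 92.4) [-0.234, 0.0, -0.0, -0.0]
```

Emit:
carry_out:
  deltas:
    - [-0.05,0,0,0,0.4]
    - [-0.1,0,0,0,0.4]
    - [-0.15,0,0,0,0.4]
    - [-0.2,0,0,0,0.4]
    - [-0.25,0,0,0,0.4]
    - [-0.3,0,0,0,0.4]
    - [-0.35,0,0,0,0.4]
    - [-0.4,0,0,0,0.4]
    - [-0.45,0,0,0,0.4]
    - [-0.5,0,0,0,0.4]
    - [-0.55,0,0,0,0.4]
    - [-0.57,0,0,0,0.4]
    - [-0.57,0,0,0,0.4]

```text
clock: 26.58
position: [0.5586, 0.1983, 0.0258]
ee_rot: [-0.021, 1.0, -0.0, -0.001]
ft_force: [-4.8, -0.3, 3.5]
grip_width: 0.702
grasp_force: 2.4
```

```bash
python3 - <<'E'
from h import *
fit((.64,.202),2)
plan((.605,.2,.026,92.4))
E
```

```text
carrier [639.9 179.4   2.8] cost 2.06 1076 181 in dock [-47.  -21.6   0.4]
at [0.5586 0.1983 0.0258] yaw 92.41 t 26.68 w 0.697 f [-4.7 -0.9  1.6] tilt [-0.0022 -0.0001]
-> (0.605, 0.2, 0.026, 92.4) [-0.31, -0.002, -0.002, 0.0]
```

Emit:
carry_out:
  deltas:
    - [-0.05,0,0,0,0.4]
    - [-0.1,0,0,0,0.4]
    - [-0.14,0,0,0,0.4]
    - [-0.18,0,0,0,0.4]
    - [-0.21,0,0,0,0.4]
    - [-0.24,0,0,0,0.4]
    - [-0.26,0,0,0,0.4]
    - [-0.28,0,0,0,0.4]

```text
clock: 27.68
position: [0.6003, 0.2, 0.0256]
ee_rot: [-0.021, 1.0, -0.0, -0.001]
ft_force: [-7.4, -0.1, 3.6]
grip_width: 0.702
grasp_force: 3.4
```

Emit:
carry_out:
  deltas:
    - [-0.01,0,0,0,0.4]
    - [-0.02,0,0,0,0.4]
    - [-0.03,0,0,0,0.4]
    - [-0.03,0,0,0,0.4]

```text
clock: 28.18
position: [0.6027, 0.2001, 0.0256]
ee_rot: [-0.021, 1.0, 0.0, -0.004]
ft_force: [-18.5, -3.1, 13.2]
grip_width: 0.701
grasp_force: 9.3
```

```bash
python3 - <<'E'
from h import *
fit((.685,.202),2)
plan((.605,.2,.026,92.4))
E
```

```text
carrier [683.1 182.4   5. ] cost 4.43 1051 170 in dock [ -3.7 -20.4   2.6]
at [0.6027 0.2001 0.0255] yaw 92.41 t 28.27 w 0.702 f [-18.   -1.7  12.9] tilt [-0.0076 -0.0001]
-> (0.605, 0.2, 0.026, 92.4) [-0.015, -0.001, -0.003, 0.0]
```

Emit:
carry_out:
  deltas:
    - [-0.006,0,0,0,0.4]
    - [-0.012,0,0,0,0.4]
    - [-0.012,0,0,0,0.4]

```text
clock: 28.65
position: [0.6029, 0.2, 0.0255]
ee_rot: [-0.021, 1.0, 0.0, -0.006]
ft_force: [-27.5, -2.5, 21.6]
grip_width: 0.703
grasp_force: 14.2
```

Emit:
carry_out:
  deltas:
    - [0.1,0,0,0,0.4]
    - [0.4,0,-0.1,0,0.4]
    - [0.7,0,-0.4,0,0.4]
    - [1,0,-0.9,0,0.4]
    - [1,0,-1,0,0]

```text
clock: 29.28
position: [0.457, 0.194, 0.1776]
ee_rot: [-0.021, 1.0, 0.001, 0.0]
ft_force: [-0.0, 1.0, 0.2]
grip_width: 0.511
grasp_force: 0.0
```

```bash
python3 - <<'E'
from h import *
v=fit((.685,.202),2)
p=camera("top"); save(p,"t4.png"); blade(p,.63,.74,.17,.235,.086,.103)
w=cloud(p);x,y,z=w[...,0],w[...,1],w[...,2]
m=(abs(x-.685)<.04)&(abs(y-.203)<.06)&(z>.088)&(z<.104)&(abs(y-.203)>.027)
for s in(-1,1):
    k=m&((y-.203)*s>0); print(k.sum(),cv2.minAreaRect(w[k][:,:2].astype(np.float32)*1000))
cv2.imwrite("pics/t4c.png",cv2.resize(p["img"][130:250,150:290,::-1],(700,600)))
plan((.5,-.1,.2,90))
E
```

```text
carrier [682.8 203.    2.6] cost 2.83 2404 436 in dock [-3.2  0.2  0.2]
124 ((677.5695190429688, 203.0362548828125), (17.01093292236328, 42.544036865234375), 0.6122594475746155) 0.0945628952458667
71 ((685.2322998046875, 169.84173583984375), (49.24331283569336, 8.650835990905762), 0.4937829077243805)
82 ((682.4810180664062, 237.04898071289062), (49.557865142822266, 8.693958282470703), 3.206087827682495)
at [0.4583 0.1952 0.1779] yaw 92.47 t 29.43 w 0.506 f [ 0.4  0.2 -0.5] tilt [0.0022 0.0046]
-> (0.5, -0.1, 0.2, 90) [-0.193, -1.978, -0.147, 0.082]
```

View pics/t4c.png

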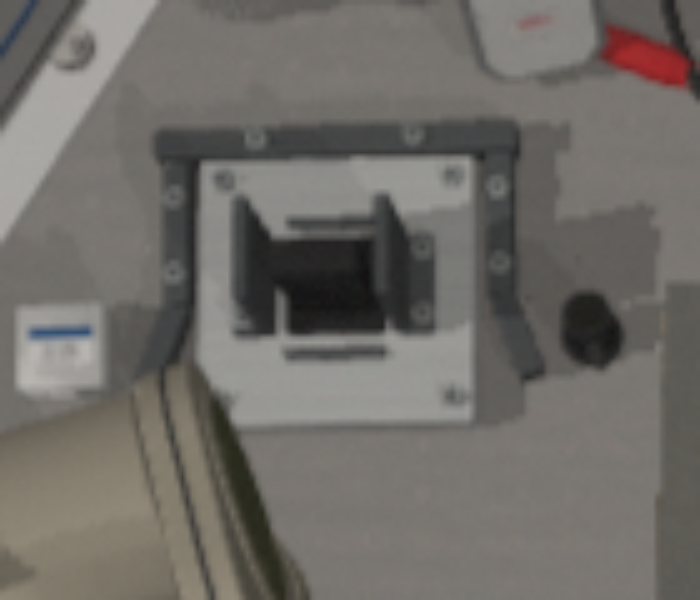

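Emit:
carry_out:
  deltas:
    - [0,-0.35,-0.1,0.35,-1]
    - [0,-0.7,-0.2,0.7,-1]
    - [0,-1,-0.2,1,-1]
    - [0,-1,-0.2,1,-1]

```text
clock: 29.92
position: [0.4642, 0.0408, 0.2059]
ee_rot: [0.242, 0.97, 0.001, -0.0]
ft_force: [0.6, 1.3, -0.0]
grip_width: -0.002
grasp_force: 0.0
```

Emit:
carry_out:
  deltas:
    - [-0.2,-0.3,0,0.35,-1]
    - [-0.4,-0.6,0,0.7,-1]
    - [-0.5,-0.85,0,1,-1]
    - [-0.5,-0.85,0,1,-1]

```text
clock: 30.42
position: [0.4708, -0.1066, 0.2058]
ee_rot: [0.484, 0.875, -0.001, 0.0]
ft_force: [-0.1, 0.6, 0.4]
grip_width: 0.001
grasp_force: 0.0
```

Emit:
carry_out:
  deltas:
    - [-0.3,-0.15,0,0.35,-1]
    - [-0.6,-0.3,0,0.7,-1]
    - [-0.85,-0.5,0,1,-1]
    - [-0.85,-0.5,0,1,-1]

```text
clock: 30.92
position: [0.4751, -0.2547, 0.2052]
ee_rot: [0.694, 0.72, -0.002, 0.0]
ft_force: [-0.7, 0.1, 0.2]
grip_width: 0.005
grasp_force: 0.0
```

```bash
python3 - <<'E'
from h import *
plan((.46,-.36,.2,-12.5),(.4788,-.4814,.2,-12.5),(.4788,-.4814,.116,-12.5))
p=camera("top"); w=cloud(p);x,y,z=w[...,0],w[...,1],w[...,2]
m=(abs(x-.488)<.05)&(abs(y+.438)<.05)&(z>.1)&(z<.125); print(m.sum(),w[m].mean(0))
E
```

```text
at [ 0.4751 -0.2547  0.2052] yaw 2.08 t 30.93 w 0.005 f [-0.7  0.1  0.2] tilt [-0.0023 -0.0027]
-> (0.46, -0.36, 0.2, -12.5) [-0.698, -0.126, 0.035, 0.486]
-> (0.4788, -0.4814, 0.2, -12.5) [-0.763, 0.298, -0.0, -0.0]
-> (0.4788, -0.4814, 0.116, -12.5) [0.0, 0.0, 0.56, -0.0]
86 [ 0.48722059 -0.43602049  0.11732563]
```

Emit:
carry_out:
  deltas:
    - [-0.35,-0.06,0,0.25,-1]
    - [-0.7,-0.13,0,0.486,-1]
    - [-0.7,-0.13,0,0.486,-1]

```text
clock: 31.35
position: [0.4598, -0.3596, 0.2055]
ee_rot: [0.779, 0.627, -0.001, 0.0]
ft_force: [-0.9, 1.3, 0.1]
grip_width: -0.002
grasp_force: 0.0
```

Emit:
carry_out:
  deltas:
    - [-0.38,0.15,0,0,-1]
    - [-0.77,0.3,0,0,-1]
    - [-0.77,0.3,0,0,-1]
    - [-0.77,0.3,0.3,0,-1]
    - [-0.77,0.3,0.58,0,-1]
    - [-0.77,0.3,0.58,0,-1]

```text
clock: 32.1
position: [0.4823, -0.475, 0.1158]
ee_rot: [0.776, 0.63, 0.0, -0.003]
ft_force: [0.2, 0.2, 1.7]
grip_width: -0.008
grasp_force: 0.0
```

```bash
python3 - <<'E'
from h import *
u=np.array([.216,.976]); k=np.array([.488,-.437])
e=k+u*.004
plan((*(k-u*.023),.116,-12.5),(*e,.116,-12.5))
p=camera("wrist"); w=cloud(p);x,y,z=w[...,0],w[...,1],w[...,2]
m=(abs(x-.488)<.04)&(abs(y+.438)<.04)&(z>.098)&(z<.125); print(m.sum(),w[m].mean(0) if m.any() else 0)
E
```

```text
at [ 0.4823 -0.475   0.1158] yaw -11.87 t 32.1 w -0.008 f [0.2 0.2 1.7] tilt [-0.0035  0.0052]
-> (np.float64(0.483032), np.float64(-0.459448), 0.116, -12.5) [0.103, -0.016, -0.002, 0.021]
-> (np.float64(0.48886399999999997), np.float64(-0.433096), 0.116, -12.5) [0.18, -0.0, -0.0, -0.0]
6051 [ 0.48676326 -0.44633749  0.11730684]
```

Emit:
carry_out:
  deltas:
    - [0.05,-0.01,0,0.02,-1]
    - [0.1,-0.016,0,0.02,-1]
    - [0.14,-0.016,0,0.02,-1]
    - [0.18,-0.016,0,0.02,-1]
    - [0.21,-0.016,0,0.02,-1]
    - [0.24,-0.016,0,0.02,-1]
    - [0.26,-0.016,0,0.02,-1]
    - [0.28,-0.016,0,0.02,-1]
    - [0.28,-0.016,0,0.02,-1]

```text
clock: 33.28
position: [0.4873, -0.438, 0.119]
ee_rot: [0.781, 0.624, -0.0, 0.0]
ft_force: [2.4, -5.2, -1.7]
grip_width: 0.0
grasp_force: 2.3
```

```bash
python3 - <<'E'
from h import *
p=camera("wrist"); save(p,"w5.png"); w=cloud(p);x,y,z=w[...,0],w[...,1],w[...,2]
m=(abs(x-.492)<.02)&(y>-.421)&(y<-.39)&(z>.085)&(z<.125)
P=w[m]; print(m.sum(),P.max(0) if m.any() else 0,np.median(P,0))
plan((.489,-.433,.116,-12.5))
E
```

```text
2964 [ 0.50440461 -0.40347251  0.12080003] [ 0.4931805  -0.4118251   0.11612356]
at [ 0.4873 -0.4381  0.119 ] yaw -12.79 t 33.33 w 0.001 f [ 2.5 -5.4 -2. ] tilt [-0.0001 -0.0003]
-> (0.489, -0.433, 0.116, -12.5) [0.036, 0.004, 0.02, -0.01]
```

View pics/w5.png

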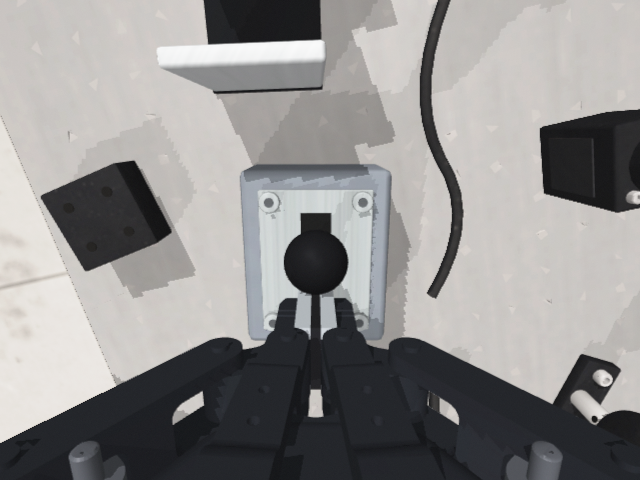

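Emit:
carry_out:
  deltas:
    - [0.015,0,0,0,-1]
    - [0.03,0,0,0,-1]
    - [0.03,0,0,0,-1]
    - [0.03,0,0,0,-1]
    - [0.03,0,0,0,-1]
    - [0.03,0,0,0,-1]
    - [0.03,0,0,0,-1]
    - [0.03,0,0,0,-1]
    - [0.03,0,0,0,-1]
    - [0.03,0,0,0,-1]
    - [0.03,0,0,0,-1]

```text
clock: 34.7
position: [0.4876, -0.4342, 0.1188]
ee_rot: [0.782, 0.624, -0.001, -0.0]
ft_force: [0.6, -6.3, -2.7]
grip_width: 0.002
grasp_force: 3.0
```

```bash
python3 - <<'E'
from h import *
p=camera("wrist"); w=cloud(p);x,y,z=w[...,0],w[...,1],w[...,2]
m=(abs(x-.492)<.02)&(y>-.421)&(y<-.385)&(z>.085)&(z<.125)
P=w[m]; print(m.sum(),np.percentile(P,99.5,0))
plan((.489,-.433,.116,-12.5))
E
```

```text
3169 [ 0.50469025 -0.40023023  0.11847801]
at [ 0.4876 -0.4342  0.1188] yaw -12.84 t 34.75 w 0.003 f [ 0.1 -5.7 -2.1] tilt [-0.0009 -0.0006]
-> (0.489, -0.433, 0.116, -12.5) [0.01, 0.007, 0.019, -0.011]
```

Emit:
carry_out:
  deltas:
    - [0.015,0,0,0,-1]
    - [0.015,0,0,0,-1]
    - [0.015,0,0,0,-1]
    - [0.015,0,0,0,-1]
    - [0.015,0,0,0,-1]
    - [0.015,0,0,0,-1]
    - [0.015,0,0,0,-1]
    - [0.015,0,0,0,-1]
    - [-0.04,0,0,0,-1]
    - [-0.1,0,0,0,-1]
    - [-0.16,0,0,0,-1]
    - [-0.22,0,0,0,-1]
    - [-0.3,0,0,0,-1]
    - [-0.38,0,0,0,-1]
    - [-0.38,0,-0.3,0,-1]
    - [-0.38,0,-0.7,0,-1]
    - [-0.38,0,-0.7,0,-1]
    - [-0.38,0,-0.7,0,-1]

```text
clock: 37.0
position: [0.4755, -0.4894, 0.2238]
ee_rot: [0.781, 0.624, 0.0, -0.0]
ft_force: [0.7, 0.8, -1.2]
grip_width: 0.001
grasp_force: 0.0
```

```bash
python3 - <<'E'
from h import *
plan()
fit((.685,.202),2)
p=camera("top"); blade(p,.63,.74,.17,.235,.086,.103)
w=cloud(p);x,y,z=w[...,0],w[...,1],w[...,2]
m=(abs(x-.488)<.04)&(abs(y+.438)<.04)&(z>.1)&(z<.126); print(m.sum(),np.median(w[m],0) if m.any() else 0)
for q in("lens_box","post_holder","carton","riser"): print(q,[np.round(b["position"],3).tolist() for b in boxes_of(q,p)[:2]])
E
```

```text
at [ 0.4755 -0.4894  0.2238] yaw -12.79 t 37.0 w 0.001 f [ 0.7  0.8 -1.2] tilt [0.0001 0.0004]
carrier [683.5 203.2   1.7] cost 1.56 2113 298 in dock [-2.5  0.3 -0.7]
124 ((677.4492797851562, 203.44894409179688), (17.235855102539062, 41.64113235473633), 3.548024892807007) 0.0952590702068733
0 0
lens_box [[0.651, 0.339, 0.017]]
post_holder [[0.662, 0.078, 0.044]]
carton [[0.497, -0.236, 0.067]]
riser []
```

```bash
python3 -c "
from workcell import ticket
print(ticket.hand_in())"
```

```text
the job is handed in; nothing more can be done
None
```

The job is handed in at about 37 s of the 72 s allowed. The block stands square between the side plates, the carrier is against the back stop (within about 3 mm by camera), and the lever was held at about 0.4 rad and let go. The lens box, post holder and carton measured in place. The last picture showed neither the lever back at centre nor the riser, and no verdict came back.

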